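# Push the green tea tin up the shop display

## Task

Push the green tea tin up its lane of the wooden counter display, sliding it rather than picking it up, and leave it standing squarely on the ramp against the stop at the top. Leave the red and the yellow tins where they are.

Things in the scene. Friction and masses are not known exactly. Their poses are not given: they have to be found in the camera images.
- green_tin: Green square tea tin (green lid and sides, brass band, pale label), 56 x 56 x 50 mm tall, about 0.18 kg. Origin at its centre, 25 mm above its underside; z up, x roughly along its lane. Starts on the display's level landing (85 mm long, open at the robot's side, 12 mm above the counter, before the ramp's foot), in any of the three lanes; this is the one to push.
- red_tin: Red square tea tin (red lid and sides, brass band, pale label), 56 x 56 x 50 mm tall, about 0.18 kg. Origin at its centre, 25 mm above its underside; z up, x roughly along its lane. Starts on the display's level landing (85 mm long, open at the robot's side, 12 mm above the counter, before the ramp's foot), in any of the three lanes. A bystander: leave it.
- yellow_tin: Yellow square tea tin (yellow lid and sides, brass band, pale label), 56 x 56 x 50 mm tall, about 0.18 kg. Origin at its centre, 25 mm above its underside; z up, x roughly along its lane. Starts on the display's level landing (85 mm long, open at the robot's side, 12 mm above the counter, before the ramp's foot), in any of the three lanes. A bystander: leave it.
- ramp: Fixed wooden ramp, rising 10 degrees away from the robot. Origin on its surface at the foot, mid-width, 12 mm up; x up the slope, y across, z square to it. A 40 mm high stop crosses it at x = 130 mm: a tin against it has its centre at x = 102, z = 25 mm. Lanes at y = -78, 0, 78 mm, 70 mm wide between rails 14 mm high that run on along the landing. A tin left on the slope stays.
There are look-alikes about, which are no part of the job. Several things have the shape of the green_tin; the one meant has the colours described above.

How it is judged:
By the outcome, as a careful person would: the job done as asked, in the order asked, and still so for the second after the job is handed in, with the robot touching nothing.
It also fails if it takes over 29 s, if anything falls off the work surface, if the arm or the gripper's body presses on something with over 40 N, if the wrist force passes 120 N, or if a joint passes its speed limit or range.

## Robot

A 7-joint arm with a two-finger parallel gripper is mounted at the origin on the work surface. World frame = base frame: x ahead of the robot, y to its left, z up, the work surface at z = 0. Lengths are in mm, angles in rad, forces in N, time in s.
With the tool pointing down it reaches from about 400 to 925 mm from the base axis. Payload 5.6 kg.
Tool frame: the origin (TCP) lies midway between the tips of the shut fingers; the grasp point (between the pads) lies 19 mm behind it; z points along the fingers, y is the direction in which the jaws open and shut (so a half turn about z gives the same grasp; the last joint's range is limited). The gripper opens to 85 mm and grips with 20 to 120 N. Pads are 22 mm wide; open, the fingers measure 114 mm over their backs; the gripper's body (76 mm by 85 mm) begins 54 mm behind the grasp point. The pads swing forward as they close: fully open they stand 13 mm farther back than shut.
Start: joints at [1.11, 0.468, -0.012, 1.603, 0.006, 1.071, -0.056], TCP at [263.699, -594.114, 231.29] pointing down, gripper open.
Joint ranges: [-2.53, 2.53], [-0.31, 2.02], [-1.57, 1.55], [0.28, 2.44], [-1.29, 4.43], [0.15, 1.84], [-2.92, 2.92]. Speed limits (rad/s): [2.57, 2.57, 3.14, 3.14, 3.14, 3.14, 3.14].

## Interface

Orientations are given as a unit quaternion [x, y, z, w].
In Python, from workcell import monitor, capture, camera_params, job, nets gives the robot as it stands. The module is installed in compiled form; this text tells all that it offers.
- The arm moves only by the shell command python3 -m crank 'ROWS' [FORCE]. ROWS is JSON, a list that holds one entry, the list of rows, each a list of 7 numbers: the shift along the tool's x, y, z in cm, then the turn, a rotation vector about the tool's x, y, z in degrees, then the opening in per cent of the stroke, from 0 (shut) to 100 (fully open). In form: [[[tx, ty, tz, wx, wy, wz, hand], ...]]. A call has 1 to 12 rows; each row is the pose to reach, as a shift and turn from the pose commanded when the call began, along the tool's axes at that moment; what a row does not reach only later rows make up. A row lasts 1/12 s, in which the tool goes at most 41.7 mm and 7.16 degrees, less where a joint would pass 70% of its speed; a pose out of reach is approached as far as the arm can. A call with a gripper value outside its range is refused whole. The fingers move at their own pace and stop on an object; FORCE is the grip in N (left out, the last holds). Time passes only in rows, so rows that repeat a pose let the fingers close. It gives the time, the measured TCP pose, the force and the opening at its end, in the units of the state.
- monitor.observe(): the state, without advancing time (a new reading comes with each control period).
- capture(name): name is "side" or "top" or "wrist"; returns the picture (384x512x3 uint8, blue, green, red); there is no depth.
- camera_params(name): a dict with "fx", "fy", "cx", "cy" (pixels), "R" (3x3) and "t" (3): a world point X has camera coordinates R X + t; the wrist camera has in their place "T_tool_cam" (4x4, takes a point from camera to tool coordinates, whose origin is the TCP and whose axes are the flange's). Camera axes: x right, y down, z forward; pixel columns grow to the right and rows downward; lengths in mm; the calibration is good to about 2 mm. A picture is of the moment at which its call begins: read the wrist's pose just before it. camera_params takes no time and is no camera call.
- job.hand_in(): hands the job in, once; it reports no verdict.
Trained networks look in the newest picture that a camera, given by its name, has taken for a name from the list of things; names that differ only in an ending like _2 or _b are one class to them, and where a whole thing is asked for, a point or a joint stands for the part that bears it (a point fixed in the world has none). Each returns a list of dicts, best first, with "conf" (0 to 1); they miss things now and then, are a little off and sometimes report something else, mostly with a low value. They report only what shows in the picture. A call takes as long as a camera call. They do not tell look-alikes from the thing itself.
- nets.outline_of(query, camera): "pixels" (384x512 bool, what is visible of it) and "centre" ([column, row] in pixels, amid what is visible of it).
- nets.spot_point(query, camera): "centre" ([column, row] in pixels: a listed point, or the origin of a listed thing).
The state is a dict: "clock": time; "q": joint angles; "qvel": joint speeds; "joint_torque": joint torques, N m; "position": TCP position; "tcp_rot": TCP orientation; "force": force on the tool from outside, world axes, zero at the start; "moment": the same for the moment, N m; "grip_width": opening from 0.0 (shut) to 1.0 (fully open).
Only numpy, scipy, OpenCV 4.12 (cv2) and the standard library are available. Lean on these libraries where they do the work, as an engineer would, in place of code of your own. Each camera call takes 0.05 s, during which the arm holds its last target. There are 200 camera calls.

## Working session

There is one attempt and no reset: what is moved stays moved. The work goes in short steps, Python scripts to look and compute and a shell command to move; the robot and the scene stay as the last step left them, time stands still between calls to the robot, and variables do not carry over. Pictures are saved under pics/ and viewed, about 8 in all and at most 12, crops included, and the job is handed in when it is done.

```bash
mkdir -p pics
python3 - <<'E'
from workcell import monitor,capture,camera_params,nets
import cv2,numpy as np
o=monitor.observe();print({k:np.round(o[k],3).tolist() for k in('clock','position','tcp_rot','force','grip_width')})
for c in('side','top'):
    cv2.imwrite(f'pics/{c}0.png',capture(c));p=camera_params(c);print(c,{k:np.round(v,3).tolist() for k,v in p.items()})
    for n in('green_tin','ramp'):
        print(c,n,[(np.round(d['centre'],1).tolist(),round(d['conf'],2)) for d in nets.spot_point(n,c)])
E
```

```text
{'clock': 0.0, 'position': [263.428, -593.592, 230.297], 'tcp_rot': [0.978, 0.207, -0.0, -0.001], 'force': [-0.303, -0.191, -0.023], 'grip_width': 1.0}
side {'fx': 498.447, 'fy': 498.447, 'cx': 250.933, 'cy': 195.721, 'R': [[0.893, -0.449, -0.017], [-0.349, -0.669, -0.656], [0.284, 0.592, -0.754]], 't': [-441.866, 203.667, 601.34]}
side green_tin [([238.8, 175.6], 0.86), ([133.8, 167.0], 0.66), ([160.9, 233.7], 0.61), ([262.0, 177.4], 0.59), ([304.4, 276.7], 0.56)]
side ramp [([263.6, 177.6], 0.81)]
top {'fx': 499.884, 'fy': 499.884, 'cx': 255.743, 'cy': 195.393, 'R': [[-0.017, -1.0, -0.012], [-0.981, 0.019, -0.194], [0.194, 0.008, -0.981]], 't': [13.203, 481.662, 669.97]}
top green_tin [([159.7, 275.7], 0.93), ([352.6, 181.0], 0.82), ([250.8, 277.7], 0.67), ([219.8, 179.1], 0.6)]
top ramp [([221.4, 157.4], 0.93)]
```

View pics/side0.png

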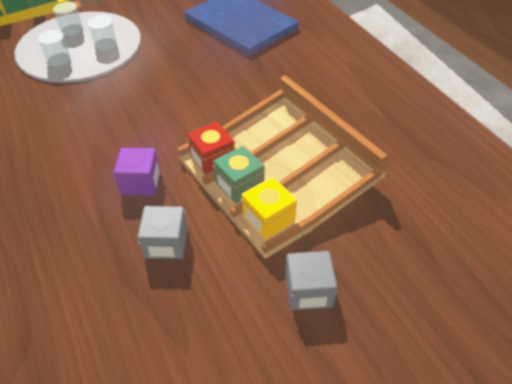

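View pics/top0.png

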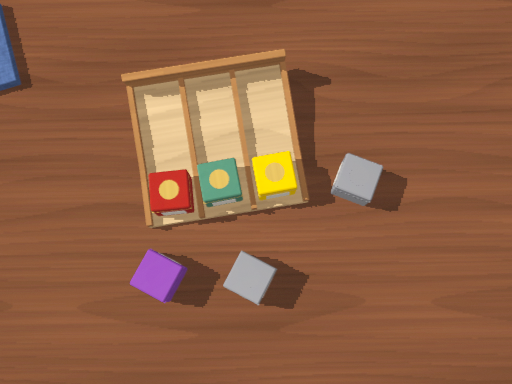

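The top view shows what could be mistaken for the target: red at (170,190), yellow at (274,175), purple at (159,276), and greys at (250,278) and (357,180). The green tin with its brass disc is at (219,181), in the middle lane, so I choose that one. Next is a close crop to check it, plus measurements.

```bash
cat > h.py <<'E'
from workcell import monitor,capture,camera_params,nets
import cv2,numpy as np
def onplane(c,uv,z):
    p=camera_params(c);R=np.array(p['R']);t=np.array(p['t'])
    uv=np.atleast_2d(uv).astype(float);d=np.c_[(uv[:,0]-p['cx'])/p['fx'],(uv[:,1]-p['cy'])/p['fy'],np.ones(len(uv))]@R
    o=-R.T@t;return o+d*((z-o[2])/d[:,2])[:,None]
def proj(c,X):
    p=camera_params(c);Y=np.atleast_2d(X)@np.array(p['R']).T+np.array(p['t'])
    return np.c_[p['fx']*Y[:,0]/Y[:,2]+p['cx'],p['fy']*Y[:,1]/Y[:,2]+p['cy']]
def tri(uv):
    P=[np.array([[q['fx'],0,q['cx']],[0,q['fy'],q['cy']],[0,0,1]])@np.c_[q['R'],q['t']] for q in map(camera_params,('side','top'))]
    X=cv2.triangulatePoints(P[0],P[1],np.float64(uv[0]).reshape(2,1),np.float64(uv[1]).reshape(2,1));return (X[:3]/X[3]).ravel()
E
python3 - <<'E'
from h import *
print('ramp tri',tri([(263.6,177.6),(221.4,157.4)]).round(1),'tin tri',tri([(238.8,175.6),(219.8,179.1)]).round(1), 'ramp top z12',onplane('top',(221.4,157.4),12).round(1))
for s,uv,z in(('landing front top corners',[(151,226),(307,202)],12),('front z0',[(151,226),(307,202)],0),('stop top',[(123,76),(285,54)],70),('greys',[(250,278),(357,180),(159,276)],50)):print(s,onplane('top',uv,z).round(1).tolist())
im=cv2.imread('pics/top0.png');cv2.imwrite('pics/crop1.png',cv2.resize(im[40:310,110:390],None,fx=2.2,fy=2.2,interpolation=cv2.INTER_CUBIC))
h=cv2.cvtColor(im,cv2.COLOR_BGR2HSV)
for n,lo,hi in(('green',70,95),('yellow',27,33),('red',0,8)):
    m=cv2.inRange(h,(lo,130 if n!='green' else 70,60),(hi,255,255));m[:140]=0;m[215:]=0;m=cv2.morphologyEx(m,cv2.MORPH_CLOSE,np.ones((9,9)))
    c=max(cv2.findContours(m,0,1)[0],key=cv2.contourArea);w=onplane('top',c[:,0],62)[:,:2].astype(np.float32)
    print(n,cv2.minAreaRect(w),cv2.boundingRect(c))
E
```

```text
ramp tri [548.6  57.5   5.1] tin tri [507.5  58.2  29.7] ramp top z12 [[549.1  56.5  12. ]]
landing front top corners [[445.2, 162.0, 12.0], [477.2, -71.8, 12.0]]
front z0 [[446.9, 164.7, 0.0], [479.4, -72.9, 0.0]]
stop top [[658.9, 195.5, 70.0], [688.2, -42.0, 70.0]]
greys [[364.9, 14.5, 50.0], [501.0, -141.0, 50.0], [369.8, 140.8, 50.0]]
green ((499.6439208984375, 55.784149169921875), (62.25984573364258, 54.66929244995117), 9.604447364807129) (198, 158, 44, 48)
yellow ((513.1323852539062, -20.823328018188477), (51.86475372314453, 52.68520736694336), 9.42556095123291) (252, 151, 43, 42)
red ((486.03753662109375, 124.42529296875), (62.616607666015625, 61.4911003112793), 4.577462673187256) (148, 169, 46, 46)
```

View pics/crop1.png

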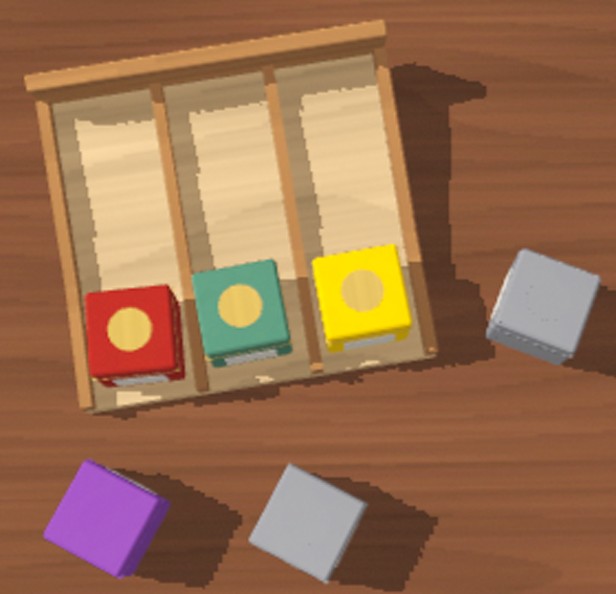

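The crop at (240,306) confirms a green lid with a brass disc, in the middle lane. The grey tin behind it is well clear of the lane mouth. I'll push with part-open fingers, giving two contact points, tilted forward and just above the rails.

```bash
cat >> h.py <<'E'
from scipy.spatial.transform import Rotation as Ro
O=np.array([547.5,57,12.]);YAW=7.8
def goal(along,across,z,tilt):
    "ramp-yaw frame (level), world z -> row from the present pose"
    c,s=np.cos(np.radians(YAW)),np.sin(np.radians(YAW))
    G=Ro.from_euler('z',YAW,degrees=True)*Ro.from_euler('x',180,degrees=True)*Ro.from_euler('y',tilt,degrees=True)
    P=np.array([O[0]+c*along-s*across,O[1]+s*along+c*across,z])
    o=monitor.observe();T=Ro.from_quat(o['tcp_rot'])
    return np.r_[T.inv().apply(P-o['position'])/10,(T.inv()*G).as_rotvec(degrees=True)].round(2).tolist()
def where():
    o=monitor.observe();c,s=np.cos(np.radians(YAW)),np.sin(np.radians(YAW));d=np.array(o['position'])-O
    T=Ro.from_quat(o['tcp_rot']).as_matrix()
    print('t',round(o['clock'],2),'along/across/z',np.round([c*d[0]+s*d[1],-s*d[0]+c*d[1],d[2]+12],1),'yaw',np.degrees(np.arctan2(T[1,0],T[0,0])).round(1),'tilt',np.degrees(np.arcsin(np.hypot(T[0,2],T[1,2]))).round(1),'F',np.round(o['force'],1),'w',round(o['grip_width'],2),'q',np.round(o['q'],2))
E
python3 - <<'E'
from h import *
print('disc',onplane('top',(219.1,179.1),62).round(1)); print('disc side',onplane('side',(238.5,163),62).round(1))
print(goal(-115,4,150,12));where()
E
```

```text
disc [[503.4  56.   62. ]]
disc side [[502.3  53.2  62. ]]
[41.42, -51.55, 8.12, -1.72, 11.93, 16.07]
t 0.3 along/across/z [-369.6 -606.4  230.9] yaw 23.9 tilt 0.0 F [-0.  -1.2  0.4] w 1.0 q [ 1.11  0.47 -0.01  1.6   0.01  1.07 -0.06]
```

```bash
python3 -m crank '[[[41.4,-51.6,8.1,-1.7,11.9,16.1,40],[41.4,-51.6,8.1,-1.7,11.9,16.1,40],[41.4,-51.6,8.1,-1.7,11.9,16.1,40],[41.4,-51.6,8.1,-1.7,11.9,16.1,40],[41.4,-51.6,8.1,-1.7,11.9,16.1,40],[41.4,-51.6,8.1,-1.7,11.9,16.1,40],[41.4,-51.6,8.1,-1.7,11.9,16.1,40],[41.4,-51.6,8.1,-1.7,11.9,16.1,40],[41.4,-51.6,8.1,-1.7,11.9,16.1,40],[41.4,-51.6,8.1,-1.7,11.9,16.1,40],[41.4,-51.6,8.1,-1.7,11.9,16.1,40],[41.4,-51.6,8.1,-1.7,11.9,16.1,40]]]' 20; python3 -c "
from h import *
where();print(goal(-115,4,150,12))"
```

```text
clock: 1.3
position: [390.7, -112.6, 170.8]
tcp_rot: [0.992, 0.067, 0.105, -0.007]
force: [0.9, -0.5, -0.1]
grip_width: 0.395
t 1.3 along/across/z [-178.3 -146.7  170.8] yaw 7.8 tilt 12.1 F [ 0.9 -0.5 -0.1] w 0.39 q [ 0.61  0.07 -0.36  2.33 -0.1   0.55 -1.1 ]
[5.75, -15.08, 3.34, 0.08, -0.05, -0.04]
```

```bash
python3 -m crank '[[[5.8,-15.1,3.3,0,0,0,40],[5.8,-15.1,3.3,0,0,0,40],[5.8,-15.1,3.3,0,0,0,40],[5.8,-15.1,3.3,0,0,0,40],[5.8,-15.1,3.3,0,0,0,40],[5.8,-15.1,3.3,0,0,0,40]]]'
python3 - <<'E'
from h import *
where();print(goal(-110,4,28,12))
im=capture('side');p=monitor.observe()['position'];print(proj('side',p),proj('top',p))
im2=capture('top');cv2.imwrite('pics/s2.png',np.hstack([im[60:360,100:400],im2[40:340,100:400]]))
E
```

```text
clock: 1.8
position: [433.2, 46.7, 150.1]
tcp_rot: [0.992, 0.071, 0.104, -0.008]
force: [0.3, -0.2, -0.6]
grip_width: 0.399
t 1.8 along/across/z [-114.7    5.3  150.1] yaw 8.2 tilt 12.0 F [ 0.3 -0.2 -0.6] w 0.4 q [ 0.24  0.17 -0.46  2.3   0.19  0.49 -1.79]
[-2.08, 0.14, 12.05, -0.09, 0.03, 0.34]
[[190.09174235 136.58315378]] [[222.55351998 219.15847481]]
```

View pics/s2.png

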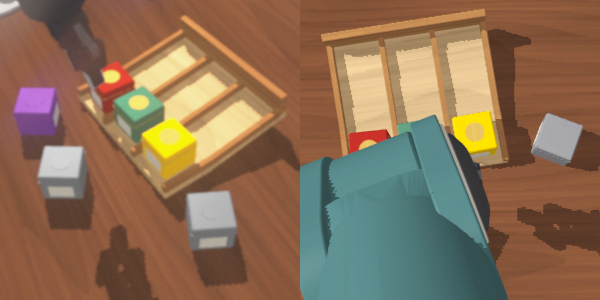

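```bash
python3 -m crank '[[[-2,0.1,4,0,0,0,40],[-2,0.1,8,0,0,0,40],[-2,0.1,10,0,0,0,40],[-2,0.1,11.8,0,0,0,40],[-2,0.1,11.8,0,0,0,40]]]'
python3 - <<'E'
from h import *
where();print(goal(-84,4,30,12))
im=capture('side');cv2.imwrite('pics/s3.png',cv2.resize(im[100:280,120:400],None,fx=2.5,fy=2.5))
E
```

```text
clock: 2.32
position: [436.6, 41.1, 28.0]
tcp_rot: [0.993, 0.066, 0.101, -0.006]
force: [0.4, 0.4, 0.5]
grip_width: 0.401
t 2.32 along/across/z [-112.    -0.7   28. ] yaw 7.6 tilt 11.7 F [0.4 0.4 0.5] w 0.4 q [-0.02  0.44 -0.18  2.36  0.54  0.17 -2.14]
[2.78, -0.48, 0.37, 0.13, 0.33, -0.19]
```

View pics/s3.png

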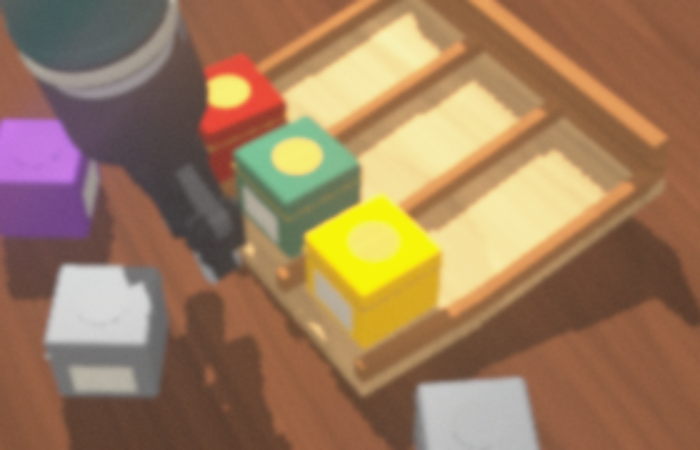

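```bash
python3 -m crank '[[[0.5,-0.4,-0.2,0,0,0,40],[1.2,-0.5,0,0,0.3,0,40],[1.8,-0.5,0.1,0,0.3,-0.2,40],[2.4,-0.5,0.2,0,0.3,-0.2,40],[2.8,-0.5,0.3,0,0.3,-0.2,40],[2.8,-0.5,0.3,0,0.3,-0.2,40]]]'
python3 - <<'E'
from h import *
where()
for a in(-40,0):print(a,goal(a,4,31,12))
E
```

```text
clock: 2.87
position: [466.8, 52.4, 34.2]
tcp_rot: [0.992, 0.069, 0.108, -0.007]
force: [-0.1, -0.3, -0.5]
grip_width: 0.404
t 2.87 along/across/z [-80.6   6.4  34.2] yaw 7.9 tilt 12.4 F [-0.1 -0.3 -0.5] w 0.4 q [-0.    0.45 -0.21  2.3   0.53  0.21 -2.13]
-40 [3.9, 0.24, 1.19, 0.01, -0.4, 0.13]
0 [7.8, 0.25, 2.04, 0.01, -0.4, 0.13]
```

```bash
python3 -m crank '[[[0.6,0.1,0.2,0,0.5,0,40],[1.2,0.2,0.4,0,1,0,40],[1.8,0.2,0.6,0,1.5,0,40],[2.4,0.2,0.7,0,2,0,40],[3.0,0.2,0.8,0,2.5,0,40],[3.5,0.2,0.9,0,3,0,40],[3.5,0.2,0.9,0,3,0,40]]]'
python3 - <<'E'
from h import *
where()
for a,z in((-10,32),(58,44)):print(a,goal(a,4,z,17))
im=capture('side');cv2.imwrite('pics/s4.png',cv2.resize(im[80:260,140:420],None,fx=2.5,fy=2.5))
E
```

```text
clock: 3.45
position: [502.3, 55.7, 32.2]
tcp_rot: [0.989, 0.069, 0.133, -0.009]
force: [-0.1, -0.4, -0.7]
grip_width: 0.398
t 3.45 along/across/z [-44.9   4.8  32.2] yaw 8.0 tilt 15.4 F [-0.1 -0.4 -0.7] w 0.4 q [-0.03  0.48 -0.17  2.26  0.59  0.16 -2.18]
-10 [3.36, 0.1, 0.95, -0.01, 1.63, 0.2]
58 [10.24, 0.12, 1.59, -0.01, 1.63, 0.2]
```

View pics/s4.png

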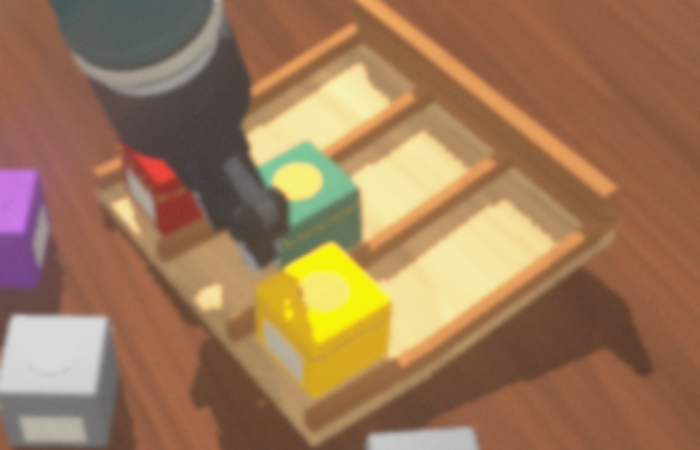

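The tin is sliding up the middle lane (crop 300,190) and the neighbours are undisturbed. I'll continue without adding tilt, because joint 6 is near its limit.

```bash
python3 -m crank '[[[0.6,0,0.2,0,0,0,40],[1.2,0,0.3,0,0,0,40],[1.8,0,0.5,0,0,0,40],[2.4,0,0.6,0,0,0,40],[3.0,0,0.8,0,0,0,40],[3.5,0,0.9,0,0,0,40],[4.1,0,0.95,0,0,0,40],[4.7,0,1.0,0,0,0,40],[5.3,0,1.05,0,0,0,40],[5.9,0,1.1,0,0,0,40],[6.5,0,1.15,0,0,0,40],[6.5,0,1.15,0,0,0,40]]]'
python3 - <<'E'
from h import *
where()
for a,z in((50,42.5),(58,44)):print(a,goal(a,4,z,15.4))
im=capture('side');cv2.imwrite('pics/s5.png',cv2.resize(im[80:260,140:420],None,fx=2.5,fy=2.5))
E
```

```text
clock: 4.5
position: [568.3, 64.8, 38.9]
tcp_rot: [0.989, 0.069, 0.134, -0.009]
force: [0.0, 1.2, -0.0]
grip_width: 0.402
t 4.5 along/across/z [21.7  4.9 38.9] yaw 8.0 tilt 15.4 F [ 0.   1.2 -0. ] w 0.4 q [ 0.04  0.55 -0.26  2.1   0.55  0.27 -2.12]
50 [2.83, 0.1, 0.4, -0.02, -0.02, 0.16]
58 [3.64, 0.1, 0.47, -0.02, -0.02, 0.16]
```

View pics/s5.png

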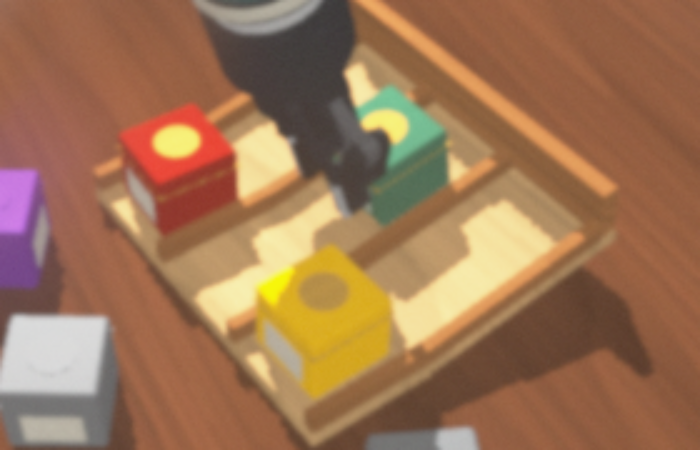

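```bash
python3 -m crank '[[[0.5,0,0.1,0,0,0,40],[1.0,0,0.15,0,0,0,40],[1.5,0,0.2,0,0,0,40],[2.0,0,0.3,0,0,0,40],[2.4,0,0.35,0,0,0,40],[2.8,0,0.4,0,0,0,40],[2.8,0,0.4,0,0,0,40]]]'; python3 -c "
from h import *
where()"; python3 -m crank '[[[0.2,0,0,0,0,0,40],[0.4,0,0.05,0,0,0,40],[0.4,0,0.05,0,0,0,40]]]';python3 - <<'E'
from h import *
where()
im=capture('side');cv2.imwrite('pics/s6.png',cv2.resize(im[80:220,220:400],None,fx=4,fy=4,interpolation=cv2.INTER_CUBIC))
E
```

```text
clock: 5.13
position: [595.4, 68.6, 42.0]
tcp_rot: [0.989, 0.069, 0.133, -0.009]
force: [0.2, -0.6, 0.4]
grip_width: 0.402
t 5.13 along/across/z [49.  5. 42.] yaw 8.0 tilt 15.4 F [ 0.2 -0.6  0.4] w 0.4 q [ 0.06  0.58 -0.29  2.04  0.54  0.32 -2.09]
clock: 5.38
position: [598.4, 68.9, 42.3]
tcp_rot: [0.989, 0.069, 0.133, -0.009]
force: [-1.1, 0.5, -0.1]
grip_width: 0.404
t 5.38 along/across/z [52.   4.9 42.3] yaw 8.0 tilt 15.3 F [-1.1  0.5 -0.1] w 0.4 q [ 0.06  0.58 -0.29  2.03  0.54  0.33 -2.09]
```

View pics/s6.png

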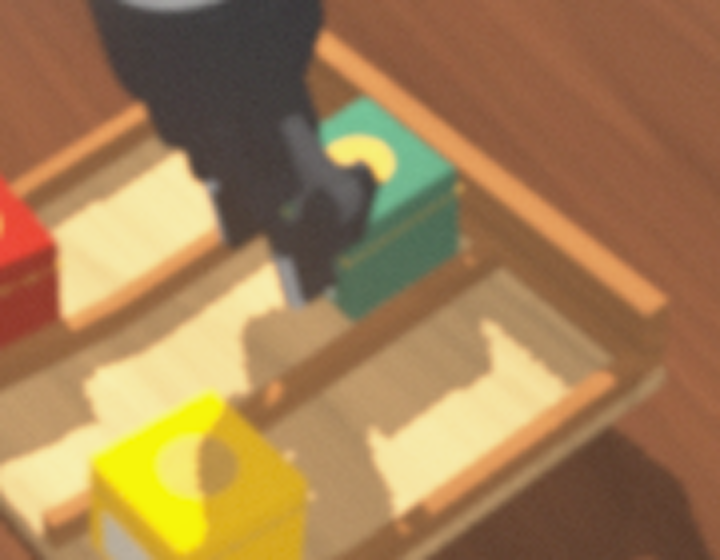

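The tin is almost at the stop. I'll advance in small steps and watch the force.

```bash
W='python3 -c "from h import *;where()"'; python3 -m crank '[[[0.2,0,0,0,0,0,40],[0.2,0,0,0,0,0,40]]]'|grep force; python3 -m crank '[[[0.2,0,0.03,0,0,0,40],[0.2,0,0.03,0,0,0,40]]]'|grep force;  python3 -m crank '[[[0.15,0,0,0,0,0,40],[0.15,0,0,0,0,0,40]]]'|grep force; eval $W
```

```text
force: [-1.0, -0.1, -0.5]
force: [-1.2, 0.2, -1.0]
force: [-1.2, -0.4, -0.7]
t 5.93 along/across/z [57.1  4.9 43.3] yaw 8.0 tilt 15.3 F [-1.2 -0.4 -0.7] w 0.4 q [ 0.06  0.58 -0.3   2.01  0.53  0.34 -2.08]
```

```bash
for i in 1; do python3 -m crank '[[[0.2,0,0.03,0,0,0,40],[0.2,0,0.03,0,0,0,40]]]'|grep force; done; python3 -m crank '[[[0.2,0,0,0,0,0,40],[0.2,0,0,0,0,0,40]]]'|grep force
python3 - <<'E'
from h import *
where()
im=capture('side');cv2.imwrite('pics/s7.png',cv2.resize(im[80:180,270:370],None,fx=5.5,fy=5.5,interpolation=cv2.INTER_CUBIC))
E
```

```text
force: [-7.3, -1.3, 2.7]
force: [-11.5, -1.7, 5.1]
t 6.27 along/across/z [57.5  4.7 42.9] yaw 8.0 tilt 14.9 F [-11.5  -1.7   5.1] w 0.4 q [ 0.06  0.59 -0.3   2.01  0.53  0.35 -2.08]
```

View pics/s7.png

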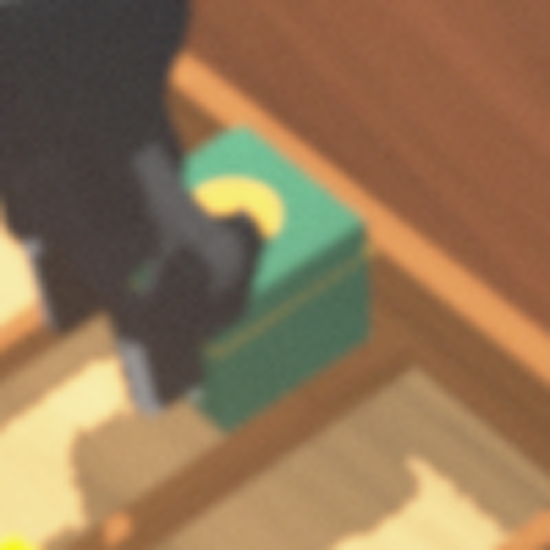

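The force rose to 12 N while TCP travel stalled, so the tin is seated. I'll back off level, then raise the arm and swing it aside for a clear view.

```bash
python3 -m crank '[[[-0.3,0,-0.1,0,0,0,40],[-0.9,0,-0.25,0,0,0,40],[-2,0,-0.55,0,0,0,40],[-4,0,-1.2,0,0,0,40],[-4,0,-4,0,0,0,40],[-4,0,-8,0,0,0,40],[-4,0,-12,0,0,0,40],[-4,0,-14,0,0,0,40],[-4,0,-14,0,0,0,40]]]'; python3 -m crank '[[[0,4,0,0,0,0,40],[0,8,0,0,0,0,40],[0,12,0,0,0,0,40],[0,16,0,0,0,0,40],[0,20,0,0,0,0,40],[0,24,0,0,0,0,40],[0,28,0,0,0,0,40],[0,32,0,0,0,0,40],[0,32,0,0,0,0,40]]]'
python3 - <<'E'
from h import *
where()
c,s=np.cos(np.radians(YAW)),np.sin(np.radians(YAW));a=np.radians(10)
U=np.array([c*np.cos(a),s*np.cos(a),np.sin(a)]);V=np.array([-s,c,0]);N=np.cross(U,V)
out=[]
for k,(y,x) in {'side':(60,180),'top':(40,110)}.items():
    im=capture(k);print(k,'tins',[(np.round(d['centre'],1).tolist(),round(d['conf'],2)) for d in nets.spot_point('green_tin',k)][:3],'expected',proj(k,O+102*U+4*V+25*N).round(1).tolist())
    out.append(cv2.resize(im[y:y+180,x:x+200],None,fx=2,fy=2,interpolation=cv2.INTER_CUBIC))
    h=cv2.cvtColor(im,cv2.COLOR_BGR2HSV)
    if k=='top':
        m=cv2.inRange(h,(70,70,60),(95,255,255));m[:, :150]=0;m[:, 260:]=0;m[180:]=0
        m=cv2.morphologyEx(m,cv2.MORPH_CLOSE,np.ones((9,9)));q=max(cv2.findContours(m,0,1)[0],key=cv2.contourArea)
        print('green lid',cv2.minAreaRect(onplane('top',q[:,0],79)[:,:2].astype(np.float32)))
cv2.imwrite('pics/s8.png',np.hstack(out))
E
```

```text
clock: 7.07
position: [535.1, 60.3, 174.1]
tcp_rot: [0.988, 0.069, 0.138, -0.008]
force: [-0.1, 0.2, 0.3]
grip_width: 0.407
clock: 7.82
position: [576.5, -268.4, 167.9]
tcp_rot: [0.989, 0.063, 0.133, -0.006]
force: [-0.3, 0.3, 0.5]
grip_width: 0.398
t 7.82 along/across/z [ -15.4 -326.3  167.9] yaw 7.3 tilt 15.3 F [-0.3  0.3  0.5] w 0.4 q [ 0.87  0.48 -0.53  1.85  0.18  0.64 -1.16]
side tins [([309.0, 279.3], 0.77), ([161.8, 232.0], 0.72), ([134.6, 168.4], 0.66)] expected [[312.8, 128.9]]
top tins [([160.1, 276.9], 0.96), ([207.1, 89.1], 0.87), ([250.1, 275.8], 0.85)] expected [[207.2, 89.3]]
green lid ((632.0562133789062, 72.63837432861328), (66.34048461914062, 54.941993713378906), 8.141092300415039)
```

View pics/s8.png

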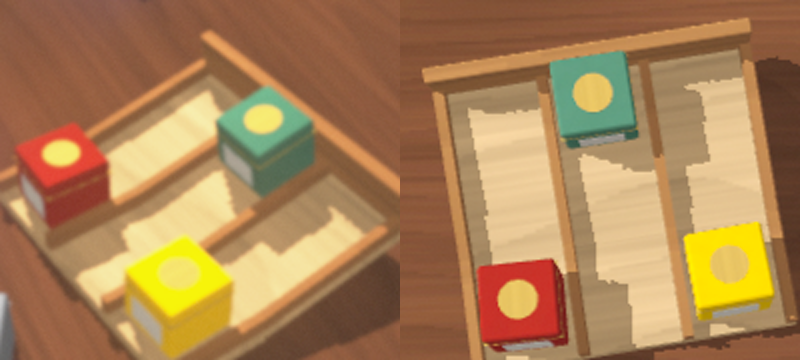

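```bash
python3 -c "
from workcell import job
print(job.hand_in())"
```

```text
the job is handed in; nothing more can be done
None
```

I pushed the green tin up the middle lane with part-open fingers until it reached the stop. The push force rose to about 12 N there while the arm stalled. I then backed off, raised the arm clear and handed the job in at about 8 s.

**Green tin:** In the top view it sits at pixel (207.1, 89.1), against (207.2, 89.3) expected for a tin seated at the stop. Its lid is turned 8.1°, and I measured the display at about 7.8°, so it stands square.

**Red and yellow tins:** Both are still within about a pixel of their starting positions.

**Check that failed:** In the final side picture I printed only the network's three best detections, and none was the green tin; they were the look-alikes. By eye, that picture shows the tin upright against the stop.

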